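# Gauge and shelve rotator arms

## Task

Try every loose rotator arm lying on the bench on the keyed shaft of the drive unit, one at a time, the longest first and the shortest last: turn it so that its keyway fits over the key, let it go fully home and let go of it. Take it off again and lay it flat, lengthwise, in an empty pocket of the tray whose stored arm has its keyway in the same position (in line with the arm or across it). Leave the arms already in the trays and everything else on the bench where they are.

Things in the scene. Friction and masses are not known exactly. Their poses are not given: they have to be found in the camera images.
- arm120_in: loose white rotator arm, weighted low, may be absent: bar 120 long (x), 44 wide (y), 26 high; 20 mm through bore in its middle and one keyway slot, 12 wide, bottom 18 from the bore axis, in line, cut from the bore towards the arm's +x end. Clip jaws stand 10 above the top within 15 of each end. Origin: centre of the underside, on the bore axis. About 144 g
- arm120_cross: loose white rotator arm, weighted low, may be absent: bar 120 long (x), 44 wide (y), 26 high; 20 mm through bore in its middle and one keyway slot, 12 wide, bottom 18 from the bore axis, across, cut from the bore towards the arm's +y side. Clip jaws stand 10 above the top within 15 of each end. Origin: centre of the underside, on the bore axis. About 144 g
- arm105_in: loose white rotator arm, weighted low, may be absent: bar 105 long (x), 44 wide (y), 26 high; 20 mm through bore in its middle and one keyway slot, 12 wide, bottom 18 from the bore axis, in line, cut from the bore towards the arm's +x end. Clip jaws stand 10 above the top within 15 of each end. Origin: centre of the underside, on the bore axis. About 126 g
- arm90_cross: loose white rotator arm, weighted low, may be absent: bar 90 long (x), 44 wide (y), 26 high; 20 mm through bore in its middle and one keyway slot, 12 wide, bottom 18 from the bore axis, across, cut from the bore towards the arm's +y side. Clip jaws stand 10 above the top within 15 of each end. Origin: centre of the underside, on the bore axis. About 108 g
- arm75_in: loose white rotator arm, weighted low, may be absent: bar 75 long (x), 44 wide (y), 26 high; 20 mm through bore in its middle and one keyway slot, 12 wide, bottom 18 from the bore axis, in line, cut from the bore towards the arm's +x end. Clip jaws stand 10 above the top within 15 of each end. Origin: centre of the underside, on the bore axis. About 90 g
- arm75_cross: loose white rotator arm, weighted low, may be absent: bar 75 long (x), 44 wide (y), 26 high; 20 mm through bore in its middle and one keyway slot, 12 wide, bottom 18 from the bore axis, across, cut from the bore towards the arm's +y side. Clip jaws stand 10 above the top within 15 of each end. Origin: centre of the underside, on the bore axis. About 90 g
- tray_in: fixed blue tray, on either side, for arms with keyway in line; 274 (x) x 150 (y) x 12 high, origin centre of underside. Four pockets 0-3, centres x = -103.5, -34.5, 34.5, 103.5, y = 0, each 52 wide (x), 132 long (y), floor 6 above the bench, ridges 6 higher; an arm lies along the tray's y, either way round. One pocket already holds an arm of this kind
- stored_in0: arm of the same make, 105 long, keyway in line, lying in pocket 0 of tray_in if present; not to be moved. Origin as for the loose arms
- stored_in1: arm of the same make, 120 long, keyway in line, lying in pocket 1 of tray_in if present; not to be moved. Origin as for the loose arms
- stored_in2: arm of the same make, 75 long, keyway in line, lying in pocket 2 of tray_in if present; not to be moved. Origin as for the loose arms
- stored_in3: arm of the same make, 90 long, keyway in line, lying in pocket 3 of tray_in if present; not to be moved. Origin as for the loose arms
- tray_cross: fixed blue tray, on either side, for arms with keyway across; 274 (x) x 150 (y) x 12 high, origin centre of underside. Four pockets 0-3, centres x = -103.5, -34.5, 34.5, 103.5, y = 0, each 52 wide (x), 132 long (y), floor 6 above the bench, ridges 6 higher; an arm lies along the tray's y, either way round. One pocket already holds an arm of this kind
- stored_cross0: arm of the same make, 105 long, keyway across, lying in pocket 0 of tray_cross if present; not to be moved. Origin as for the loose arms
- stored_cross1: arm of the same make, 120 long, keyway across, lying in pocket 1 of tray_cross if present; not to be moved. Origin as for the loose arms
- stored_cross2: arm of the same make, 75 long, keyway across, lying in pocket 2 of tray_cross if present; not to be moved. Origin as for the loose arms
- stored_cross3: arm of the same make, 90 long, keyway across, lying in pocket 3 of tray_cross if present; not to be moved. Origin as for the loose arms
- drive: fixed grey drive unit, 104 x 104 x 48 high, origin centre of underside; on it a flange 52 across, top 60 above the bench, and an upright steel shaft 16 in diameter through the origin, tapered tip 104 above the bench; a key 7 wide on the shaft's +x side reaches 15.5 from the axis and runs from the flange up to 86 above the bench
- shaft_home (a point): on the shaft axis at the flange's top face, where the centre of the underside of a fully seated arm comes to be; its x axis points the way the key points
- reagent: amber bottle, 52 across, 110 high, bystander; origin centre of underside
- timer: grey bench timer, 55 x 75 x 22 high, bystander; origin centre of underside
- beaker: small beaker, 64 across, 80 high, bystander; origin centre of underside

How it is judged (in metres and radians):
On the way, in this order (a step that is already met when the one before it is completed fails the run):
1. the 120 mm arm, if there is one, sits fully home on the keyed shaft, let go (((horizontal distance between arm120_in and shaft_home below 0.005 m and z of arm120_in in the frame of shaft_home below 0.004 m and angle between arm120_in's own z axis and vertical below 0.08 rad and contact force between the fingers and arm120_in below 0.2 N) or (horizontal distance between arm120_cross and shaft_home below 0.005 m and z of arm120_cross in the frame of shaft_home below 0.004 m and angle between arm120_cross's own z axis and vertical below 0.08 rad and contact force between the fingers and arm120_cross below 0.2 N))), for 0.2 s.
2. the 105 mm arm, if there is one, sits fully home on the keyed shaft, let go ((horizontal distance between arm105_in and shaft_home below 0.005 m and z of arm105_in in the frame of shaft_home below 0.004 m and angle between arm105_in's own z axis and vertical below 0.08 rad and contact force between the fingers and arm105_in below 0.2 N)), for 0.2 s.
3. the 90 mm arm, if there is one, sits fully home on the keyed shaft, let go ((horizontal distance between arm90_cross and shaft_home below 0.005 m and z of arm90_cross in the frame of shaft_home below 0.004 m and angle between arm90_cross's own z axis and vertical below 0.08 rad and contact force between the fingers and arm90_cross below 0.2 N)), for 0.2 s.
4. the 75 mm arm, if there is one, sits fully home on the keyed shaft, let go (((horizontal distance between arm75_in and shaft_home below 0.005 m and z of arm75_in in the frame of shaft_home below 0.004 m and angle between arm75_in's own z axis and vertical below 0.08 rad and contact force between the fingers and arm75_in below 0.2 N) or (horizontal distance between arm75_cross and shaft_home below 0.005 m and z of arm75_cross in the frame of shaft_home below 0.004 m and angle between arm75_cross's own z axis and vertical below 0.08 rad and contact force between the fingers and arm75_cross below 0.2 N))), for 0.2 s.
At the end, for the whole second after the job is handed in: every loose arm lies flat on the floor of a pocket of the tray for its keyway position (in line: tray_in, across: tray_cross), its middle within 30 mm of the pocket's centre lengthwise, lengthwise within 0.25 rad, at rest; the arms stored before still lie in their trays in the same way (x of arm120_in in the frame of tray_in between -0.118 and 0.118 m and y of arm120_in in the frame of tray_in between -0.03 and 0.03 m and z of each of arm120_in, arm105_in, arm75_in, stored_in0, stored_in1, stored_in2, stored_in3 in the frame of tray_in below 0.009 m and angle between each of arm120_in, arm120_cross, arm105_in, arm90_cross, arm75_in, arm75_cross, stored_in0, stored_in1, stored_in2, stored_in3, stored_cross0, stored_cross1, stored_cross2, stored_cross3's own z axis and vertical below 0.06 rad and angle between the x axis of each of arm120_in, arm105_in, arm75_in, stored_in0, stored_in1, stored_in2, stored_in3 and the y axis of tray_in, either way round below 0.25 rad and linear speed of each of arm120_in, arm120_cross, arm105_in, arm90_cross, arm75_in, arm75_cross, stored_in0, stored_in1, stored_in2, stored_in3, stored_cross0, stored_cross1, stored_cross2, stored_cross3 below 0.02 m/s and x of arm120_cross in the frame of tray_cross between -0.118 and 0.118 m and y of arm120_cross in the frame of tray_cross between -0.03 and 0.03 m and z of each of arm120_cross, arm90_cross, arm75_cross, stored_cross0, stored_cross1, stored_cross2, stored_cross3 in the frame of tray_cross below 0.009 m and angle between the x axis of each of arm120_cross, arm90_cross, arm75_cross, stored_cross0, stored_cross1, stored_cross2, stored_cross3 and the y axis of tray_cross, either way round below 0.25 rad and x of arm105_in in the frame of tray_in between -0.118 and 0.118 m and y of arm105_in in the frame of tray_in between -0.03 and 0.03 m and x of arm90_cross in the frame of tray_cross between -0.118 and 0.118 m and y of arm90_cross in the frame of tray_cross between -0.03 and 0.03 m and x of arm75_in in the frame of tray_in between -0.118 and 0.118 m and y of arm75_in in the frame of tray_in between -0.03 and 0.03 m and x of arm75_cross in the frame of tray_cross between -0.118 and 0.118 m and y of arm75_cross in the frame of tray_cross between -0.03 and 0.03 m and x of stored_in0 in the frame of tray_in between -0.118 and 0.118 m and y of stored_in0 in the frame of tray_in between -0.03 and 0.03 m and x of stored_in1 in the frame of tray_in between -0.118 and 0.118 m and y of stored_in1 in the frame of tray_in between -0.03 and 0.03 m and x of stored_in2 in the frame of tray_in between -0.118 and 0.118 m and y of stored_in2 in the frame of tray_in between -0.03 and 0.03 m and x of stored_in3 in the frame of tray_in between -0.118 and 0.118 m and y of stored_in3 in the frame of tray_in between -0.03 and 0.03 m and x of stored_cross0 in the frame of tray_cross between -0.118 and 0.118 m and y of stored_cross0 in the frame of tray_cross between -0.03 and 0.03 m and x of stored_cross1 in the frame of tray_cross between -0.118 and 0.118 m and y of stored_cross1 in the frame of tray_cross between -0.03 and 0.03 m and x of stored_cross2 in the frame of tray_cross between -0.118 and 0.118 m and y of stored_cross2 in the frame of tray_cross between -0.03 and 0.03 m and x of stored_cross3 in the frame of tray_cross between -0.118 and 0.118 m and y of stored_cross3 in the frame of tray_cross between -0.03 and 0.03 m); the robot touches nothing.
It fails at once if an arm that was already stored is moved by more than 40 mm (distance of any of stored_in0, stored_in1, stored_in2, stored_in3, stored_cross0, stored_cross1, stored_cross2, stored_cross3 from where it was at the start of the episode above 0.04 m).
It fails at once if the bottle, timer or beaker is moved by more than 50 mm (distance of any of reagent, timer, beaker from where it was at the start of the episode above 0.05 m).
Of stored_in0, stored_in1, stored_in2, stored_in3 only 1 to 1 are there at a start; the rules pass over those that are not, and their reading is None.
Of stored_cross0, stored_cross1, stored_cross2, stored_cross3 only 1 to 1 are there at a start; the rules pass over those that are not, and their reading is None.
Of arm120_in, arm120_cross only 1 to 1 are there at a start; the rules pass over those that are not, and their reading is None.
Of arm105_in, arm90_cross only 1 to 2 are there at a start; the rules pass over those that are not, and their reading is None.
Of arm75_in, arm75_cross only 1 to 1 are there at a start; the rules pass over those that are not, and their reading is None.
At some moment in a run one of arm120_in, arm120_cross, arm105_in, arm90_cross, arm75_in, arm75_cross may be knocked a few centimetres aside while the robot is not near it.
It also fails if it takes over 210 s, if anything falls off the work surface, if the arm or the gripper's body presses on something with over 40 N, if the wrist force passes 120 N, or if a joint passes its speed limit or range.

## Robot

A 6-joint arm with a two-finger parallel gripper is mounted at the origin on the work surface. World frame = base frame: x ahead of the robot, y to its left, z up, the work surface at z = 0. Lengths are in m, angles in degrees, forces in N, time in s.
With the tool pointing down it reaches from about 0.325 to 0.775 m from the base axis. Payload 5.5 kg.
Tool frame: the origin (TCP) lies at the centre of the arm's flange, where the gripper is bolted on; the fingertips stand 182 mm ahead of it and the grasp point (between the pads) lies 163 mm ahead of it; z points along the fingers, y is the direction in which the jaws open and shut (so a half turn about z gives the same grasp; the last joint's range is limited). The gripper opens to 88 mm and grips with 3 to 60 N. Pads are 20 mm wide; open, the fingers measure 115 mm over their backs; the gripper's body (75 mm by 178 mm) begins 61 mm behind the grasp point.
Start: joints at [-78.879, 5.22, 70.514, -0, 104.267, -3.249], TCP at [0.149, -0.581, 0.405] pointing down, gripper open.
Joint ranges: [-164.24, 164.24], [-49.07, 125.15], [9.68, 141.18], [-86.29, 266.29], [3.28, 154.24], [-151.56, 151.56]. Speed limits (degrees/s): [147.25, 147.25, 172.46, 180, 180, 180].

## Interface

Orientations are given as [roll, pitch, yaw] about the fixed x, y, z axes, in that order (R = Rz(yaw) Ry(pitch) Rx(roll)).
In Python, from station import r gives the robot as it stands. The module is installed in compiled form; this text tells all that it offers. Calls block until the motion is done:
- r.reach(position, orientation): joint-space move of the TCP to a pose.
- r.servo_line(position, rotation=None, speed=0.15): straight line of the TCP; rotation=None keeps the orientation; speed is the mean speed in m/s.
- r.move_joints(angles): joint-space move.
- r.let_go() and r.grab(squeeze=None): open the fingers fully, or close them until they stop; squeeze is the grip in N (None keeps the last).
- r.wait(seconds).
- r.inverse_kinematics(position, orientation): joint angles nearest the present ones, or None.
- r.sense(): the state.
- r.snapshot(name): name is "scene" or "side" or "wrist"; returns a dict with "frame" (480x640x3 uint8, red, green, blue), "fx", "fy", "cx", "cy" (pixels), "R" (3x3) and "t" (3): a world point X has camera coordinates R X + t. Camera axes: x right, y down, z forward; pixel columns grow to the right and rows downward; lengths in m; the calibration is good to about 2 mm. A picture is of the moment at which its call begins. There is no depth.
A pose or a line that the arm cannot do raises r.IKError and nothing moves.
- r.hand_in(): hands the job in, once; it reports no verdict.
The state is a dict: "clock": time; "joints": joint angles; "joint_vel": joint speeds; "joint_torque": joint torques, N m; "tcp_pos": TCP position; "orientation": TCP orientation; "contact_force": force on the tool from outside, world axes, zero at the start; "torque": the same for the moment, N m; "opening": finger opening in m.
Only numpy, scipy, OpenCV 4.12 (cv2) and the standard library are available. Lean on these libraries where they do the work, as an engineer would, in place of code of your own. Each camera call takes 0.05 s, during which the arm holds its last target.

## Working session

There is one attempt and no reset: what is moved stays moved. The work goes in short steps, each a Python script; the robot and the scene stay as the last script left them, time stands still between calls to the robot, and variables do not carry over. Pictures are saved under pics/ and viewed, and the job is handed in when it is done.

```bash
mkdir -p pics; cat > h.py <<'E'
from station import r
import numpy as np, cv2
def snap(cam,name):
    s=r.snapshot(cam); cv2.imwrite(f'pics/{name}.png',s['frame'][:,:,::-1]); 
    np.savez(f'pics/{name}.npz',**{k:s[k] for k in s}); return s
def load(name): return dict(np.load(f'pics/{name}.npz'))
def p2w(s,u,v,z):
    R=np.array(s['R']);t=np.array(s['t'])
    d=R.T@np.array([(u-s['cx'])/s['fx'],(v-s['cy'])/s['fy'],1]);c=-R.T@t
    return c+d*(z-c[2])/d[2]
def w2p(s,X):
    q=np.array(s['R'])@np.array(X)+np.array(s['t']); return s['fx']*q[0]/q[2]+s['cx'],s['fy']*q[1]/q[2]+s['cy']
E
python3 - <<'E'
from h import *
for c in ['scene','side','wrist']:
    s=snap(c,c+'0'); print(c,s['fx'],s['cx'],s['cy'],-np.array(s['R']).T@s['t'],np.round(s['R'],3).tolist())
print(r.sense())
E
```

```text
scene 472.69375466461116 314.97957402603345 238.5231953891169 [1.21796935 0.1491574  0.86106302] [[-0.186, 0.983, -0.006], [0.76, 0.14, -0.634], [-0.622, -0.122, -0.773]]
side 583.2608686648082 312.4729148376962 228.30326924129338 [0.0288099  0.81974171 0.93621753] [[-0.844, -0.537, -0.004], [-0.348, 0.552, -0.757], [0.409, -0.638, -0.653]]
wrist 350.39413002180754 315.5142826665206 241.0246159722102 [ 0.21769392 -0.56308356  0.383689  ] [[0.249, -0.969, -0.002], [-0.934, -0.24, 0.263], [-0.256, -0.064, -0.965]]
{'clock': 0.15, 'joints': array([-7.88791158e+01,  5.25440758e+00,  7.05667585e+01, -9.99782707e-04,
        1.04266895e+02, -3.24663550e+00]), 'joint_vel': array([ 0.03658397, -0.16486705, -0.2206963 , -0.02039463,  0.07632303,
       -0.04045545]), 'joint_torque': array([ 1.90417893e-03, -4.47045064e+01, -4.06906378e+01,  6.98780548e-02,
        2.74428923e-02, -1.12934583e-04]), 'tcp_pos': array([ 0.14891032, -0.58127948,  0.40374661]), 'orientation': array([-1.79912026e+02, -4.01947186e-03,  1.43672710e+01]), 'contact_force': array([ 0.33391024, -0.16939657,  1.00851984]), 'torque': array([-0.03523019,  0.03935432, -0.0020736 ]), 'opening': 0.08774193466482179}
```

View pics/scene0.png

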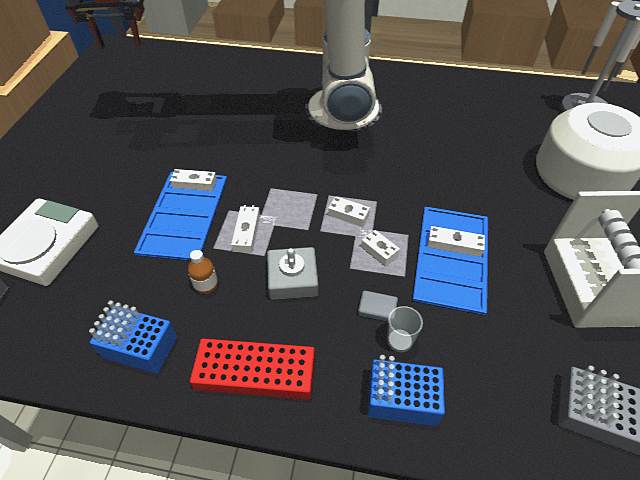

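View pics/side0.png

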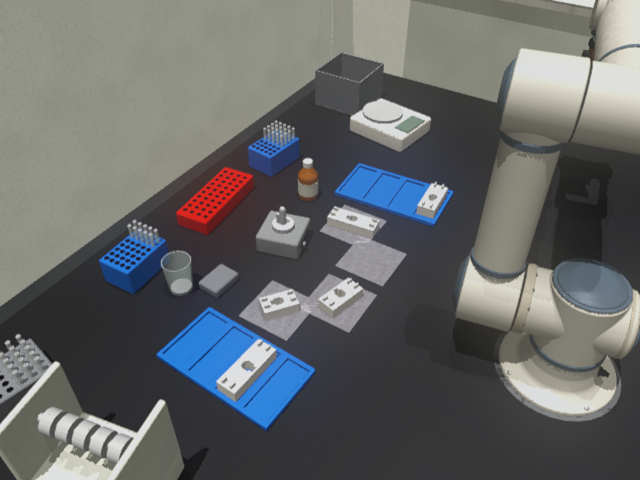

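View pics/wrist0.png

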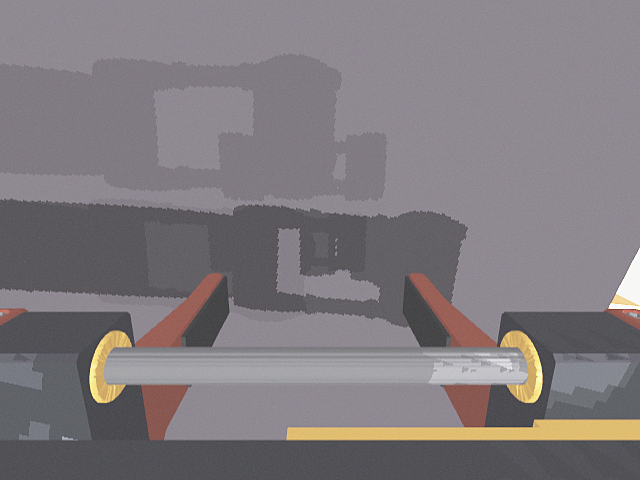

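The scene camera shows three loose arms at about (246,227), (348,209) and (381,246). The tray stored arms are at (193,180) and (457,239), and the drive is at (292,270) with the beaker, timer and bottle around it.

```bash
python3 - <<'E'
from h import *
s=load('scene0')
for n,u,v,z in [('A',246,227,.026),('B',348,209,.026),('C',381,246,.026),('shafttip',291,252,.104),('driveplinth TL',266,249,.048),('TR',315,247,.048),('BR',318,278,.048),('BL',269,282,.048),
 ('tL TL',168,170,.012),('tL TR',227,177,.012),('tL BR',195,256,.012),('tL BL',137,250,.012),('tR TL',425,208,.012),('tR TR',489,215,.012),('tR BR',486,309,.012),('tR BL',414,295,.012),('stL',193,178,.032),('stR',457,238,.032),('bottle',203,290,0),('beaker',402,346,0)]:
    print(n,p2w(s,u,v,z).round(3))
for n in ['scene0','side0']:
    im=cv2.imread(f'pics/{n}.png')
    c=im[160:320,130:500] if n=='scene0' else im[170:420,150:460]
    cv2.imwrite(f'pics/{n}z.png',cv2.resize(c,None,fx=2.15,fy=2.15,interpolation=cv2.INTER_CUBIC))
E
```

```text
A [ 0.541 -0.148  0.026]
B [0.441 0.078 0.026]
C [0.54  0.167 0.026]
shafttip [ 0.652 -0.012  0.104]
driveplinth TL [ 0.612 -0.079  0.048]
TR [0.587 0.025 0.048]
BR [0.667 0.046 0.048]
BL [ 0.695 -0.051  0.048]
tL TL [ 0.374 -0.411  0.012]
tL TR [ 0.372 -0.249  0.012]
tL BR [ 0.634 -0.242  0.012]
tL BL [ 0.641 -0.379  0.012]
tR TL [0.391 0.262 0.012]
tR TR [0.386 0.415 0.012]
tR BR [0.656 0.397 0.012]
tR BL [0.648 0.249 0.012]
stL [ 0.411 -0.324  0.032]
stR [0.491 0.334 0.032]
bottle [ 0.71  -0.199  0.   ]
beaker [0.764 0.234 0.   ]
```

View pics/scene0z.png

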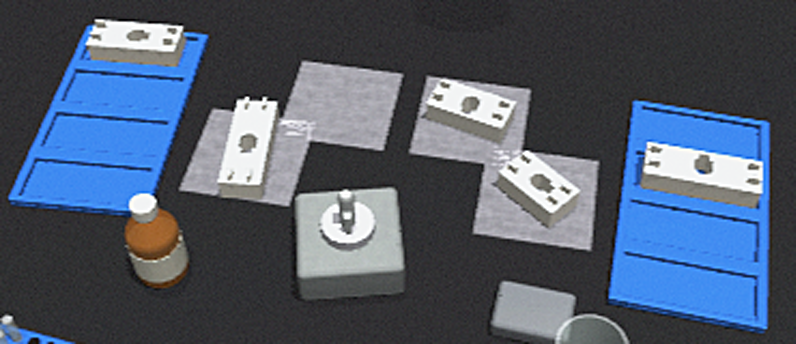

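View pics/side0z.png

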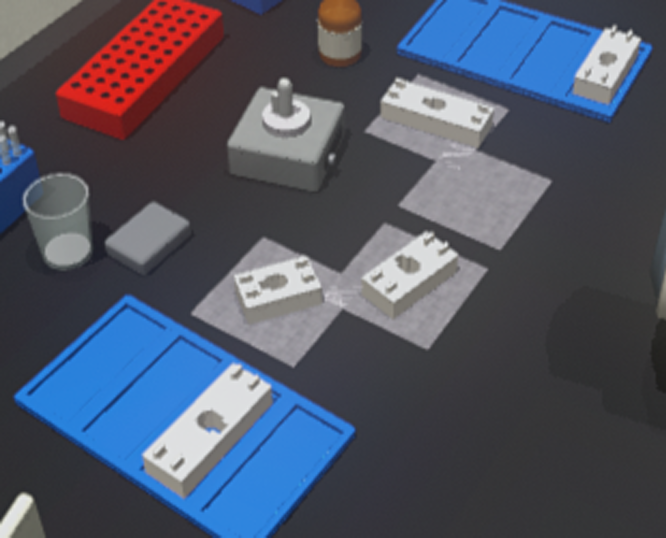

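```bash
python3 - <<'E'
from h import *
r.reach([0.44,-0.08,0.40],[180,0,0]); snap('wrist','w1')
r.reach([0.44,0.13,0.40],[180,0,0]); snap('wrist','w2')
s=r.sense();print(s['clock'],s['tcp_pos'],s['joints'].round(1))
E
```

```text
3.1833 [0.44032483 0.12888484 0.39999342] [ 12.1 -16.7  91.4  -0.  105.2 102.2]
```

View pics/w1.png

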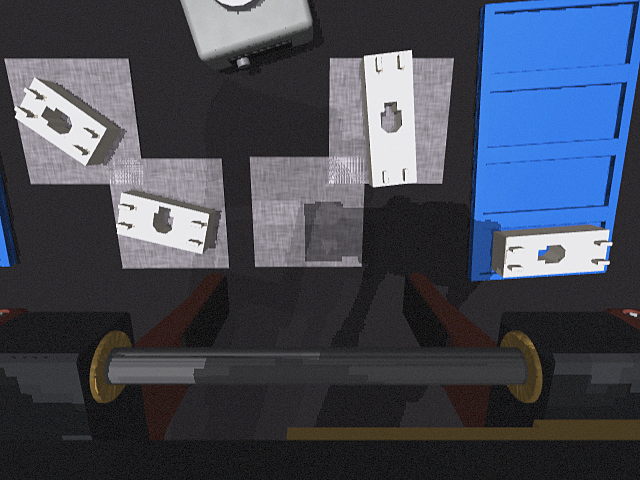

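View pics/w2.png

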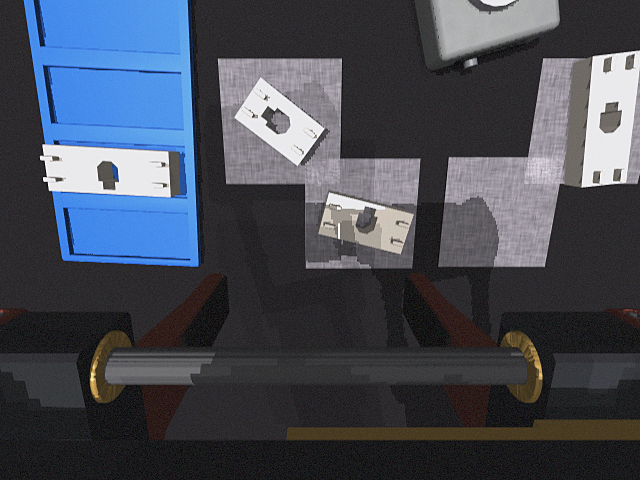

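```bash
python3 - <<'E'
import cv2,numpy as np
a=cv2.imread('pics/w1.png');b=cv2.imread('pics/w2.png')
z=lambda i,x,y:cv2.resize(i[y:y+140,x:x+190],None,fx=2,fy=2,interpolation=cv2.INTER_CUBIC)
z1=z(a,330,40)
cv2.imwrite('pics/z.png',np.vstack([np.hstack([z1,z(b,210,60)]),np.hstack([z(b,290,140),z(a,450,180)])]))
cv2.imwrite('pics/z2.png',cv2.resize(b[120:220,20:210],None,fx=4,fy=4,interpolation=cv2.INTER_CUBIC))
E
```

```text
(no output)
```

View pics/z.png

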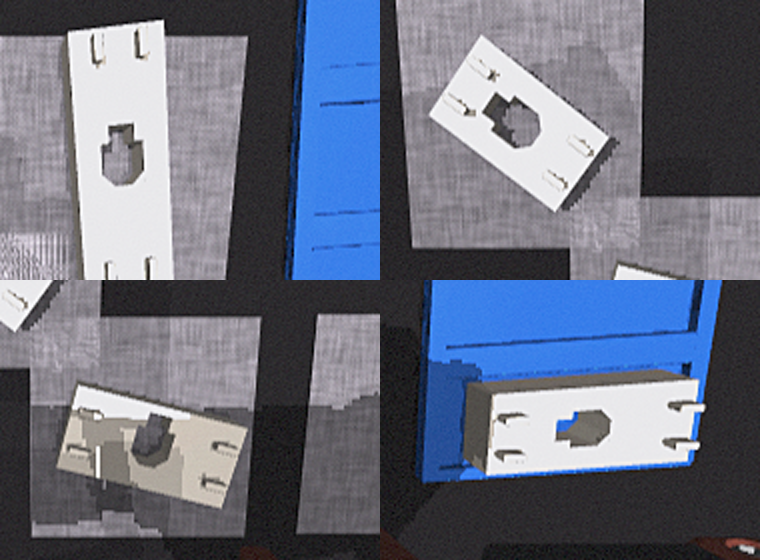

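View pics/z2.png

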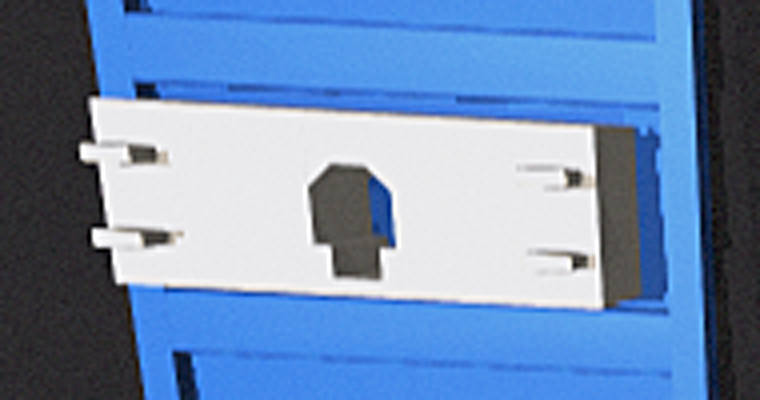

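w1 and w2 show three loose arms. A (w1 390,118) is keyed in line, pointing image-up. C (w2 280,122) is keyed in line, pointing upper-left. B (w1 163,222) is keyed across, pointing up. The stored arm in the right tray is in line and the one in the left tray is across. Next I look at the drive and fit the outlines.

```bash
cat >> h.py <<'E'
def rect(s,x0,x1,y0,y1,z,px=0.0005):
    """top view at plane z: columns = -y (left is y1), rows = -x (top is x1)"""
    W=int(round((y1-y0)/px));H=int(round((x1-x0)/px))
    c=[w2p(s,[x,y,z]) for x,y in [(x1,y1),(x1,y0),(x0,y0),(x0,y1)]]
    M=cv2.getPerspectiveTransform(np.float32(c),np.float32([[0,0],[W,0],[W,H],[0,H]]))
    return cv2.warpPerspective(np.ascontiguousarray(s['frame'][:,:,::-1]),M,(W,H))
def fitbar(s,x,y,z=.026,thr=150,Ls=(75,90,105,120),half=.1):
    px=.0005; im=rect(s,x-half,x+half,y-half,y+half,z)
    hsv=cv2.cvtColor(im,cv2.COLOR_BGR2HSV)
    m=((hsv[...,2]>thr)&(hsv[...,1]<60)).astype(np.uint8)
    n,l,st,ce=cv2.connectedComponentsWithStats(m)
    cy=m.shape[0]/2
    i=max(range(1,n),key=lambda i:st[i][4]-30*np.hypot(*(ce[i]-cy)))
    b=cv2.morphologyEx((l==i).astype(np.uint8),cv2.MORPH_CLOSE,np.ones((5,5)))
    cn=max(cv2.findContours(b,cv2.RETR_EXTERNAL,cv2.CHAIN_APPROX_NONE)[0],key=cv2.contourArea)
    f=np.zeros_like(b);cv2.drawContours(f,[cn],-1,1,-1)
    (u,v),(w,h),a=cv2.minAreaRect(cn)
    if w<h:w,h=h,w;a+=90
    from scipy.optimize import minimize
    best=None
    def iou(p,L):
        g=np.zeros_like(f);box=cv2.boxPoints(((p[0],p[1]),(L/1000/px,.044/px),p[2]))
        cv2.fillPoly(g,[np.round(box*16).astype(np.int32)],1,shift=4)
        return -(g&f).sum()/(g|f).sum()
    for L in Ls:
        o=minimize(iou,[u,v,a],args=(L,),method='Nelder-Mead',options=dict(initial_simplex=[[u,v,a],[u+6,v,a],[u,v+6,a],[u,v,a+4]]))
        if best is None or o.fun<best[0]: best=(o.fun,L,o.x)
    fu,L,p=best
    # image direction (cos a, sin a) col,row -> world: x=-row,y=-col
    d=np.deg2rad(p[2]); ang=np.degrees(np.arctan2(-np.cos(d),-np.sin(d)))%180
    return dict(x=x+half-p[1]*px,y=y+half-p[0]*px,ang=ang,L=L,iou=-fu,raw=(w/2,h/2)),im
E
python3 - <<'E'
from h import *
r.reach([0.655,-0.012,0.40],[180,0,0]); snap('wrist','w3'); 
s=load('w1');t=load('w2')
ims=[]
for n,q,x,y in [('A',s,.54,-.148),('B',s,.44,.078),('C',s,.54,.167),('C2',t,.54,.167)]:
    o,im=fitbar(q,x,y);print(n,{k:np.round(v,4) for k,v in o.items()}); ims.append(im)
cv2.imwrite('pics/r1.png',np.hstack(ims[:2]))
E
```

```text
A {'x': np.float64(0.4302), 'y': np.float64(-0.2184), 'ang': np.float64(165.4033), 'L': np.int64(120), 'iou': np.float64(-0.0), 'raw': array([122.2908,  82.0313])}
B {'x': np.float64(0.5494), 'y': np.float64(0.0493), 'ang': np.float64(171.1111), 'L': np.int64(75), 'iou': np.float64(-0.0), 'raw': array([154.5, 150. ])}
C {'x': np.float64(0.428), 'y': np.float64(0.1952), 'ang': np.float64(52.0), 'L': np.int64(75), 'iou': np.float64(-0.0), 'raw': array([147. , 139.5])}
C2 {'x': np.float64(0.493), 'y': np.float64(0.0742), 'ang': np.float64(70.8889), 'L': np.int64(75), 'iou': np.float64(-0.0), 'raw': array([113.,  96.])}h.py:36: RuntimeWarning: overflow encountered in scalar negative
  return -(g&f).sum()/(g|f).sum()
```

View pics/w3.png

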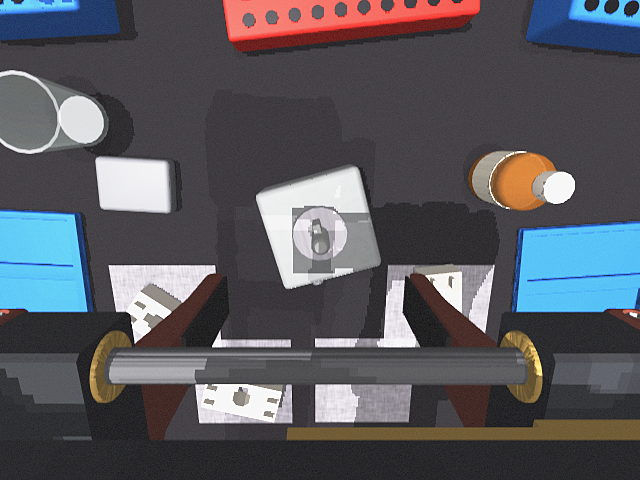

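View pics/r1.png

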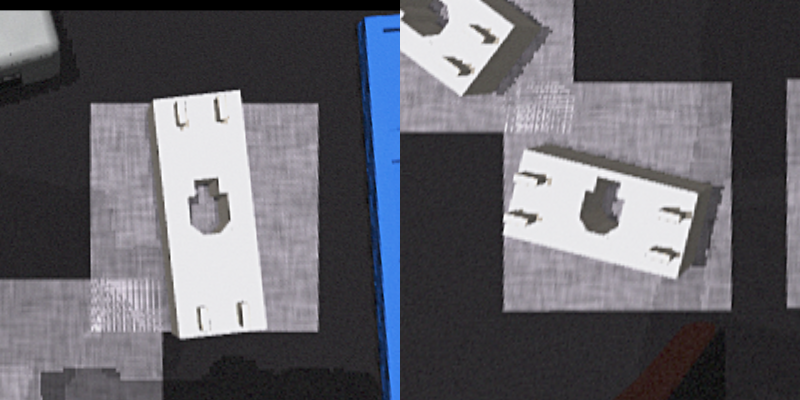

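```bash
sed -i 's/-(g&f).sum()\/(g|f).sum()/-float((g\&f).sum())\/float((g|f).sum())/; s/thr=150/thr=200/; s/st\[i\]\[4\]-30\*/float(st[i][4])-100*/' h.py
python3 - <<'E'
from h import *
s=load('w1');t=load('w2')
for n,q,x,y in [('A',s,.54,-.148),('B',s,.44,.078),('C',s,.54,.167),('C2',t,.54,.167)]:
    o,im=fitbar(q,x,y);print(n,{k:np.round(v,4) for k,v in o.items()})
w=load('w3')
a=rect(w,.6,.7,-.062,.038,.060,.00025); b=rect(w,.6,.7,-.062,.038,.104,.00025)
cv2.imwrite('pics/r3.png',np.hstack([a,b]))
c=w['frame'][190:290,255:385,::-1];cv2.imwrite('pics/r4.png',cv2.resize(c,None,fx=5,fy=5,interpolation=cv2.INTER_CUBIC))
E
```

```text
A {'x': np.float64(0.5329), 'y': np.float64(-0.1529), 'ang': np.float64(6.4369), 'L': np.int64(120), 'iou': np.float64(0.984), 'raw': array([120.3315,  44.2602])}
B {'x': np.float64(0.4331), 'y': np.float64(0.0784), 'ang': np.float64(75.5169), 'L': np.int64(90), 'iou': np.float64(0.9694), 'raw': array([91.4359, 44.8691])}
C {'x': np.float64(0.5322), 'y': np.float64(0.1645), 'ang': np.float64(52.7449), 'L': np.int64(75), 'iou': np.float64(0.9405), 'raw': array([78.4534, 44.2463])}
C2 {'x': np.float64(0.5326), 'y': np.float64(0.1644), 'ang': np.float64(52.5601), 'L': np.int64(75), 'iou': np.float64(0.9824), 'raw': array([75.0163, 44.0884])}
```

View pics/r3.png

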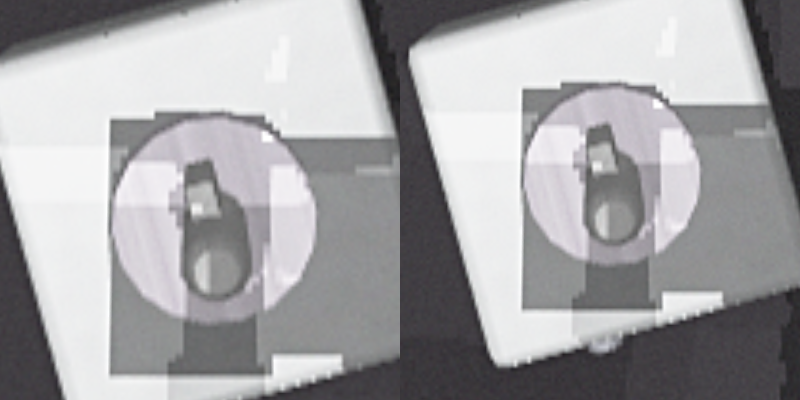

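View pics/r4.png

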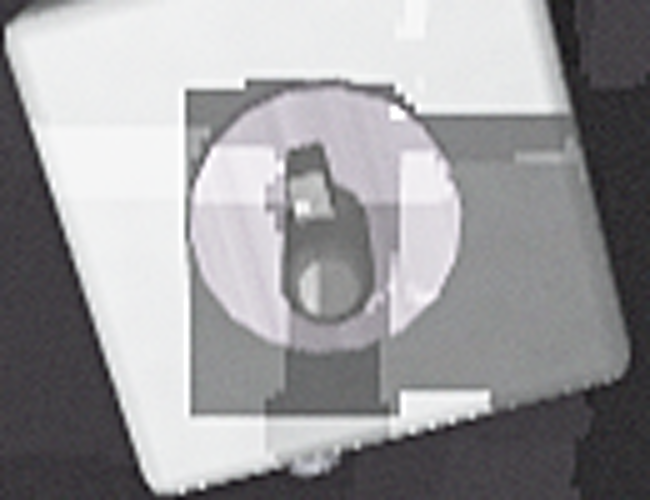

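```bash
python3 - <<'E'
from h import *
w=load('w3'); print(p2w(w,317,228,.086))
r.reach([0.52,0.29,0.40],[180,0,0]); s=snap('wrist','w5');a=rect(s,.36,.68,.2,.46,.012,.0008)
r.reach([0.52,-0.29,0.40],[180,0,0]); s=snap('wrist','w4');b=rect(s,.36,.68,-.46,-.2,.012,.0008)
cv2.imwrite('pics/r5.png',np.hstack([a,b])); print(r.sense()['clock'])
E
```

```text
[ 0.65686537 -0.01287318  0.086     ]
7.675
```

View pics/r5.png

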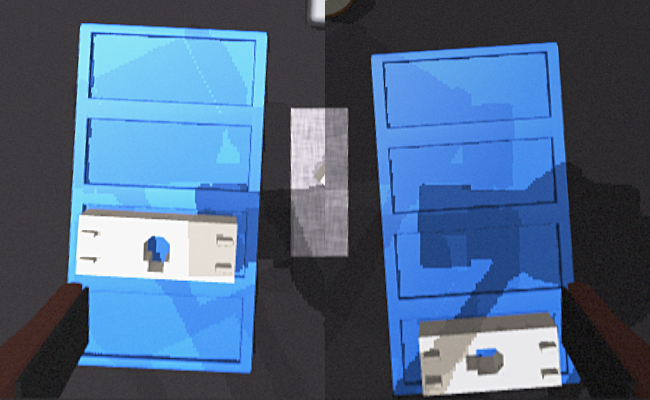

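Measured so far:

| Item | Position | Yaw |
|---|---|---|
| Shaft | (0.6455, -0.0153) | key about 15° |
| Right tray (in) | centre (0.5046, -0.320) | 3.8° |
| Left tray (cross) | centre (0.521, 0.328) | -2.85° |

The flange diameter comes out at 51.5 mm and the tray length at 274 mm, both as specified. Now the first pick, arm A.

```bash
cat >> h.py <<'E'
OFF=.1905
SH=np.array([.6455,-.0153]); KEY=15.0
def go(x,y,z,yaw): r.reach([x,y,z],[180,0,yaw])
def line(x,y,z,yaw,v=.15): r.servo_line([x,y,z],[180,0,yaw],speed=v)
def st(m=''):
    s=r.sense();print(m,'t%.2f'%s['clock'],s['tcp_pos'].round(4),'F',s['contact_force'].round(1),'op %.4f'%s['opening'])
    return s
def look(x,y,name,off=.0,z=.36,L=None):
    go(x-off,y,z,0);r.wait(.15);s=snap('wrist',name);o,im=fitbar(s,x,y,Ls=(L,) if L else (75,90,105,120));cv2.imwrite(f'pics/{name}r.png',im)
    print({k:np.round(v,4) for k,v in o.items()});return o
E
python3 - <<'E'
from h import *
o=look(.5329,-.1529,'wA')
if o['iou']>.94 and o['L']==120:
    x,y,a=o['x'],o['y'],o['ang']
    go(x,y,.27,a); line(x,y,OFF,a); r.grab(25); st('grab'); line(x,y,.34,a,.25); r.wait(.1); st('lift'); snap('wrist','wA2')
E
```

```text
{'x': np.float64(0.5334), 'y': np.float64(-0.127), 'ang': np.float64(151.591), 'L': np.int64(120), 'iou': np.float64(0.4681), 'raw': array([137.7911, 119.5304])}
```

```bash
ls pics | tail -5
```

```text
wAr.png
wrist0.npz
wrist0.png
z.png
z2.png
```

View pics/wAr.png

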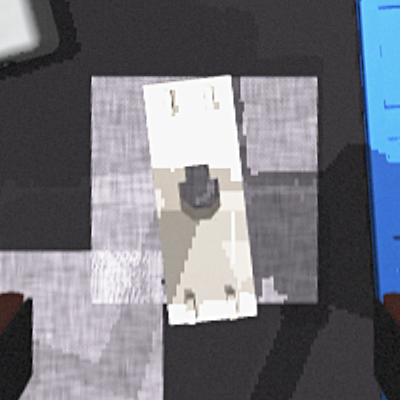

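View pics/wA.png

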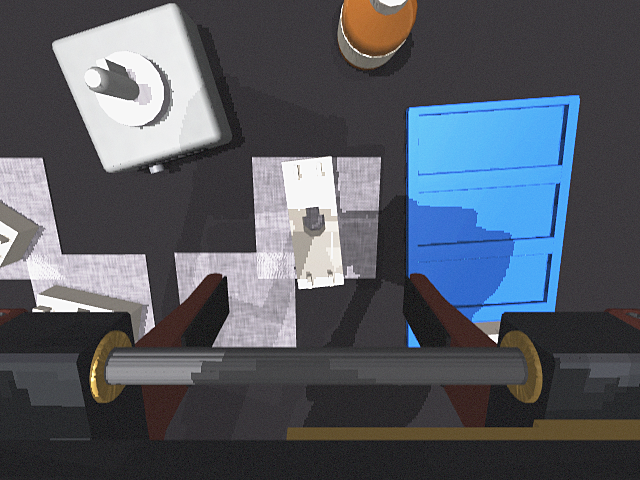

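The hover view (shadowed) gives hand-read corners centred at (0.5329, -0.1530) and 6.2°, which agrees with the first fit. A has not moved, so I grasp it.

```bash
cat >> h.py <<'E'
def pick(x,y,a,sq=25,off=OFF,up=.34):
    go(x,y,.27,a); line(x,y,off,a); r.grab(sq); st('grab'); line(x,y,up,a,.25); r.wait(.1); st('lift')
E
python3 - <<'E'
from h import *
pick(.5329,-.1529,6.4)
go(*SH,.34,KEY); r.wait(.2); st('over'); snap('wrist','wA2'); snap('side','sA2'); snap('scene','cA2')
E
python3 - <<'E'
import cv2,numpy as np
a=cv2.imread('pics/sA2.png')[100:300,180:420];b=cv2.imread('pics/cA2.png')[100:320,180:420]
cv2.imwrite('pics/v.png',np.hstack([cv2.resize(a,(400,333)),cv2.resize(b,(400,367))[:333]]))
E
```

```text
grab t10.38 [ 0.5329 -0.1529  0.1905] F [0.3 0.1 0.6] op 0.0439
lift t11.23 [ 0.5326 -0.1528  0.3369] F [-0.7  0.3 -1.9] op 0.0438
over t12.18 [ 0.6449 -0.017   0.3405] F [ 0.5 -0.7 -0.5] op 0.0441
```

View pics/v.png

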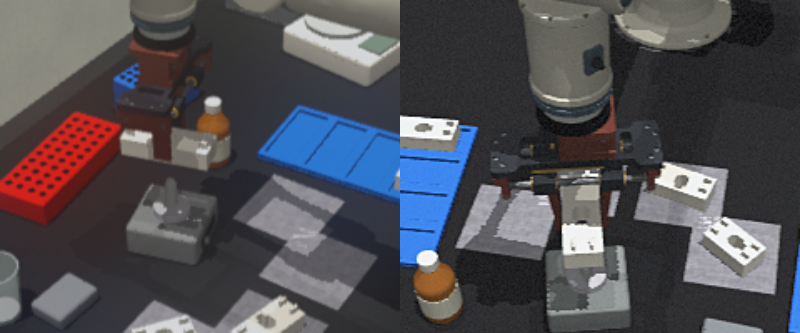

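View pics/wA2.png

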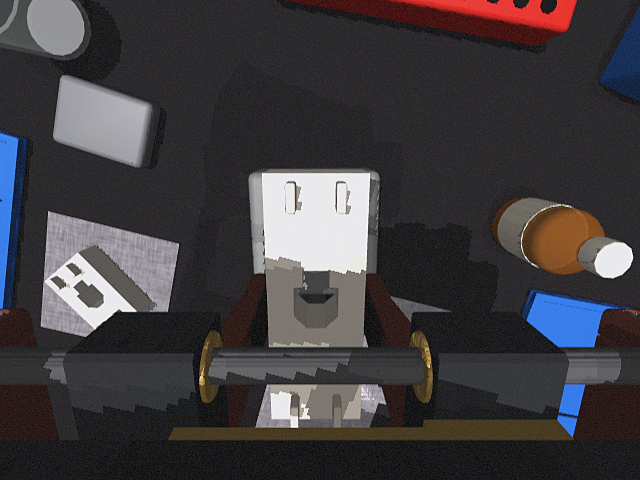

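The arm is held level, with its bore and keyway forward. Lowering in stages with force checks.

```bash
cat >> h.py <<'E'
def seat(yaw=KEY,off=OFF,sh=SH):
    for z in (.106,.089,.080,.070,.0608):
        line(*sh,z+off,yaw,.08); r.wait(.1); s=st('z%.3f'%z)
        if abs(s['contact_force'][2])>12 or np.hypot(*s['contact_force'][:2])>15: print('STOP'); return False
    return True
E
python3 - <<'E'
from h import *
print(seat()); snap('wrist','wA3')
E
```

```text
z0.106 t13.12 [ 0.6457 -0.0153  0.2974] F [ 0.3  0.5 -1.7] op 0.0442
z0.089 t13.57 [ 0.6455 -0.0153  0.2794] F [-0.8  0.5 -0.7] op 0.0436
z0.080 t13.93 [ 0.6455 -0.0153  0.2703] F [-0.  -1.1 -2.4] op 0.0442
z0.070 t14.31 [ 0.6455 -0.0153  0.2602] F [ 0.2 -0.  -1.8] op 0.0438
z0.061 t14.68 [ 0.6454 -0.0152  0.251 ] F [ 0.6 -0.7 -2.6] op 0.0435
True
```

View pics/wA3.png

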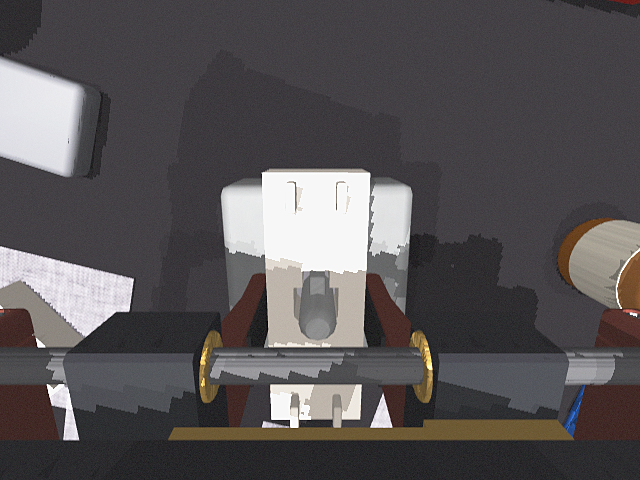

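No contact force, so it slid home. Letting go and checking.

```bash
python3 - <<'E'
from h import *
r.let_go(); r.wait(.5); st('rel'); s=snap('side','sA4'); cv2.imwrite('pics/v2.png',cv2.resize(s['frame'][170:290,200:360,::-1],None,fx=4.5,fy=4.5,interpolation=cv2.INTER_CUBIC)); snap('wrist','wA4')
E
```

```text
rel t16.06 [ 0.6455 -0.0153  0.2513] F [-0.1  0.1  0.5] op 0.0880
```

View pics/v2.png

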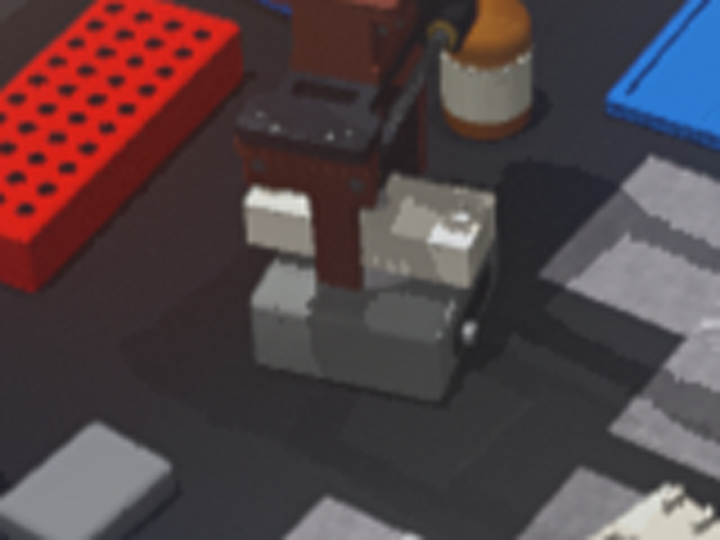

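View pics/wA4.png

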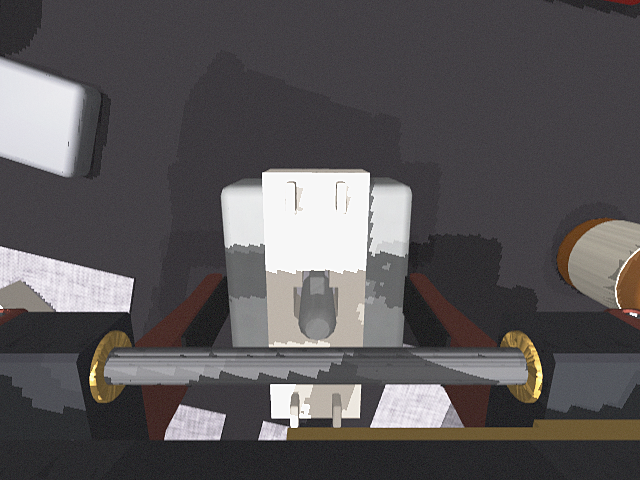

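Seated flush on the flange. I take it off and carry it to the far pocket of the right tray.

```bash
cat >> h.py <<'E'
TR=dict(R=(np.array([.5046,-.3202]),3.8),L=(np.array([.5212,.3276]),-2.85))
def pocket(t,k):
    c,a=TR[t]; d=np.deg2rad(a); return c+k*np.array([np.cos(d),np.sin(d)]), a
E
python3 - <<'E'
from h import *
r.grab(25); st('regrab'); line(*SH,.35,KEY,.15); r.wait(.1); st('off')
p,a=pocket('R',.1035); go(*p,.30,a+90); st('over'); snap('wrist','wA5')
line(*p,.23,a+90,.15); line(*p,.198,a+90,.06); r.wait(.15); st('down')
snap('wrist','wA6')
E
```

```text
regrab t16.91 [ 0.6455 -0.0153  0.2513] F [-0.  -0.5  0.2] op 0.0437
off t17.82 [ 0.6454 -0.0153  0.3479] F [-0.2  0.2 -1.3] op 0.0437
over t19.42 [ 0.6081 -0.3128  0.2999] F [-0.2  0.4 -1.4] op 0.0439
down t20.92 [ 0.6079 -0.3133  0.1977] F [ 0.2  0.9 -2. ] op 0.0439
```

View pics/wA6.png

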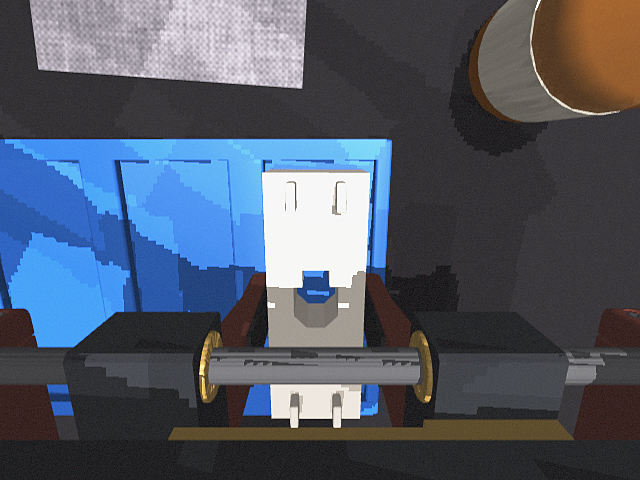

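The arm sits inside its pocket with the ridge visible both sides, and the force shows only its weight. Releasing, then looking back at it and at B.

```bash
python3 - <<'E'
from h import *
r.let_go(); r.wait(.2); p,a=pocket('R',.1035); line(*p,.32,a+90,.2); 
go(.5,-.28,.40,0); r.wait(.15); s=snap('wrist','wA7')
go(.40,.10,.40,0); r.wait(.15); t=snap('wrist','w6'); st()
a=rect(s,.36,.68,-.44,-.2,.032,.0008)
im=rect(t,.4331-.1,.4331+.1,-.02,.18,.026)
cv2.imwrite('pics/r6.png',np.hstack([a,im]))
for x,y in [(.4331,.0784),(.5326,.1644)]:
    for th in (180,200,215):
        o,_=fitbar(t,x,y,thr=th);print({k:np.round(v,4) for k,v in o.items()})
E
```

```text
t26.03 [0.4004 0.0994 0.3998] F [-0.1  0.1  0.1] op 0.0878
{'x': np.float64(0.4328), 'y': np.float64(0.0759), 'ang': np.float64(76.5074), 'L': np.int64(105), 'iou': np.float64(0.5987), 'raw': array([113. , 112.5])}
{'x': np.float64(0.4335), 'y': np.float64(0.0778), 'ang': np.float64(76.3181), 'L': np.int64(90), 'iou': np.float64(0.9378), 'raw': array([97.1355, 45.3542])}
{'x': np.float64(0.4335), 'y': np.float64(0.0781), 'ang': np.float64(76.407), 'L': np.int64(90), 'iou': np.float64(0.9457), 'raw': array([90.7081, 44.833 ])}
{'x': np.float64(0.5476), 'y': np.float64(0.1594), 'ang': np.float64(104.4688), 'L': np.int64(120), 'iou': np.float64(0.5663), 'raw': array([113. , 112.5])}
{'x': np.float64(0.5326), 'y': np.float64(0.1647), 'ang': np.float64(54.0354), 'L': np.int64(75), 'iou': np.float64(0.8581), 'raw': array([88.7104, 70.2171])}
{'x': np.float64(0.5324), 'y': np.float64(0.1644), 'ang': np.float64(53.0221), 'L': np.int64(75), 'iou': np.float64(0.9882), 'raw': array([75.6161, 45.9418])}
```

View pics/r6.png

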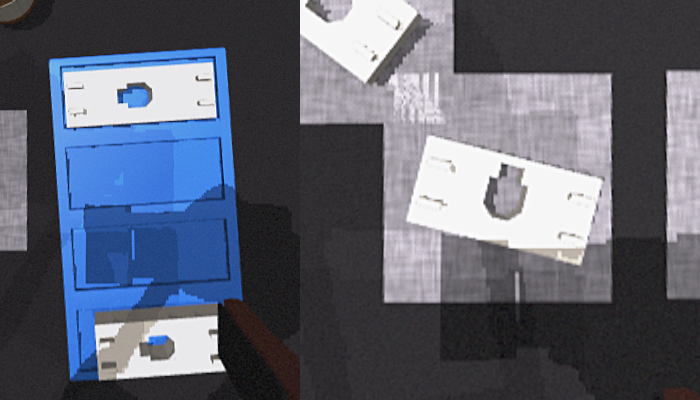

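View pics/w6.png

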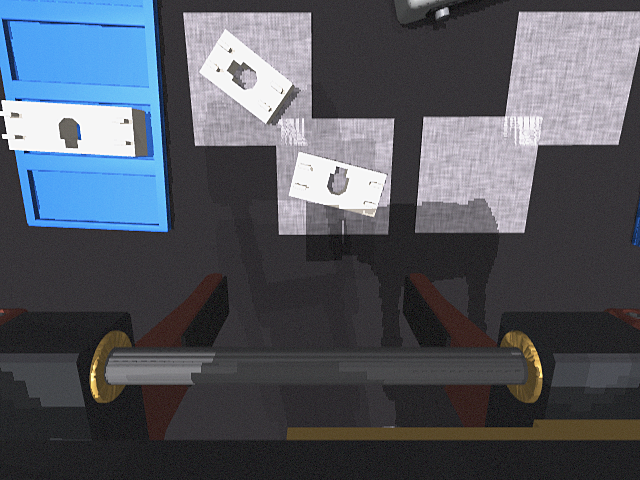

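A lies flat in its pocket (rectified view, 140,95). B fits as 90 mm with keyway across at (0.4332, 0.0780), long axis 76.3°, and C has not moved. Picking B.

```bash
python3 - <<'E'
from h import *
pick(.4332,.0780,76.3)
go(*SH,.34,KEY+90); r.wait(.2)
ok=seat(KEY+90); print(ok)
if ok:
    r.let_go(); r.wait(.5); st('rel'); snap('wrist','wB4'); s=snap('side','sB4'); cv2.imwrite('pics/v3.png',cv2.resize(s['frame'][170:290,200:360,::-1],None,fx=3,fy=3,interpolation=cv2.INTER_CUBIC))
else: snap('wrist','wB4')
E
```

```text
grab t28.73 [0.4332 0.078  0.1906] F [ 0.5  0.1 -0.2] op 0.0435
lift t29.57 [0.4329 0.078  0.3374] F [-0.6 -0.1 -1.1] op 0.0438
z0.106 t31.49 [ 0.6457 -0.0154  0.2974] F [ 0.7  0.3 -1.8] op 0.0440
z0.089 t31.95 [ 0.6455 -0.0153  0.2794] F [-0.4 -0.3 -1.2] op 0.0437
z0.080 t32.31 [ 0.6455 -0.0153  0.2704] F [ 0.8 -0.4 -0.7] op 0.0440
z0.070 t32.68 [ 0.6455 -0.0153  0.2603] F [ 0.1  0.5 -1.1] op 0.0438
z0.061 t33.05 [ 0.6454 -0.0153  0.251 ] F [-0.3 -0.7 -1.2] op 0.0438
True
rel t34.38 [ 0.6455 -0.0153  0.2513] F [-0.5  0.1 -0.2] op 0.0880
```

View pics/wB4.png

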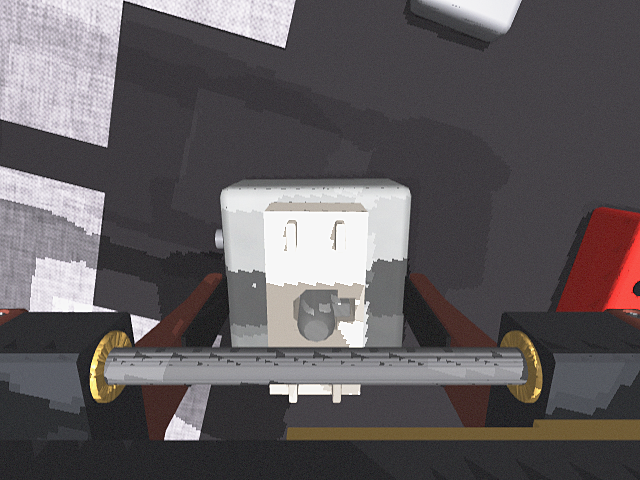

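View pics/v3.png

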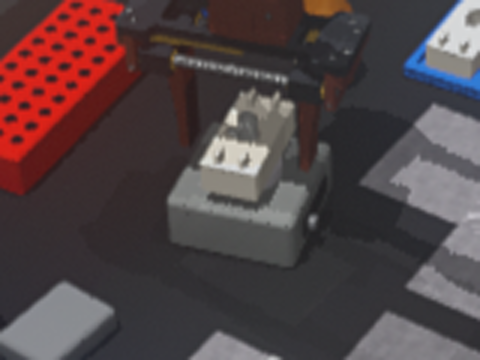

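B is seated on the flange with the shaft and key through its bore and keyway. I move it to the far pocket of the left tray.

```bash
python3 - <<'E'
from h import *
r.grab(25); st('regrab'); line(*SH,.35,KEY+90,.15); st('off')
p,a=pocket('L',.1035); go(*p,.30,a+90); st('over')
line(*p,.23,a+90,.15); line(*p,.198,a+90,.06); r.wait(.15); st('down'); snap('wrist','wB6')
r.let_go(); r.wait(.2); line(*p,.32,a+90,.2)
go(.5,.27,.40,0); r.wait(.15); s=snap('wrist','wB7'); st()
a=rect(s,.36,.68,.1,.44,.032,.0008); cv2.imwrite('pics/r7.png',a)
for n,(x,y) in dict(C=(.5326,.1644)).items():
  for th in (190,215):
    o,_=fitbar(s,x,y,thr=th);print({k:np.round(v,4) for k,v in o.items()})
E
```

```text
regrab t35.23 [ 0.6455 -0.0153  0.2513] F [ 0.3 -0.5 -0.2] op 0.0437
off t36.04 [ 0.6454 -0.0153  0.3486] F [-0.2  1.  -2. ] op 0.0440
over t37.33 [0.625  0.3214 0.3   ] F [-0.4 -0.2 -1. ] op 0.0436
down t38.78 [0.6245 0.3225 0.1976] F [-0.4 -0.  -1.3] op 0.0439
 t42.19 [0.5002 0.2701 0.3994] F [-0.2  0.2 -0.3] op 0.0878
{'x': np.float64(0.533), 'y': np.float64(0.1641), 'ang': np.float64(52.5006), 'L': np.int64(75), 'iou': np.float64(0.8564), 'raw': array([79.3299, 65.8671])}
{'x': np.float64(0.5326), 'y': np.float64(0.164), 'ang': np.float64(52.9653), 'L': np.int64(75), 'iou': np.float64(0.9845), 'raw': array([75.7, 44.6])}
```

View pics/r7.png

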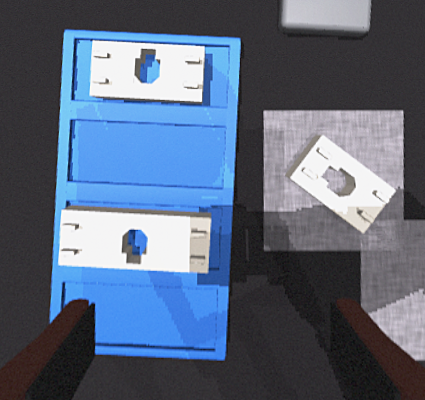

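View pics/wB7.png

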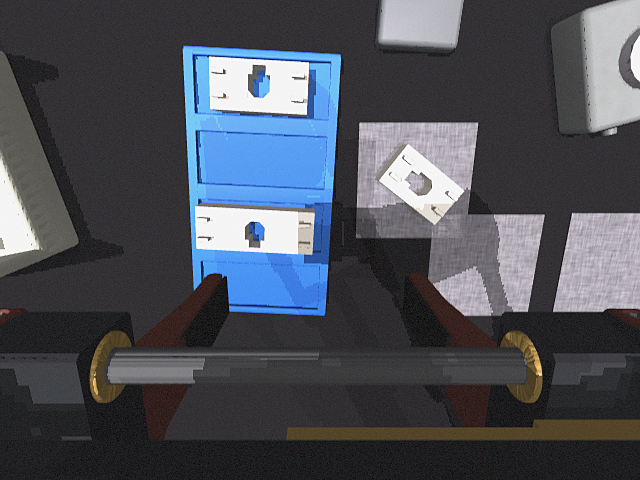

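B lies flat in its pocket. C is unchanged at (0.5326, 0.164), 52.9°, keyway pointing +x/+y. Both remaining right-tray pockets adjoin an occupied one, and the fully opened fingers would hit the neighbour. So after seating C I regrip it high and release with the fingertips above the neighbour's top.

```bash
python3 - <<'E'
from h import *
pick(.5326,.1641,52.9)
go(*SH,.34,KEY); r.wait(.2)
ok=seat(KEY); print(ok)
if ok:
    r.let_go(); r.wait(.5); st('rel'); snap('wrist','wC4')
    line(*SH,.261,KEY,.05); r.wait(.1)
    s=snap('side','sC4'); cv2.imwrite('pics/v4.png',cv2.resize(s['frame'][170:290,200:360,::-1],None,fx=3,fy=3,interpolation=cv2.INTER_CUBIC))
else: snap('wrist','wC4')
E
```

```text
grab t44.67 [0.5326 0.1641 0.1906] F [-0.1  0.2  0.7] op 0.0438
lift t45.52 [0.5323 0.164  0.337 ] F [ 0.  -1.2 -1.8] op 0.0437
z0.106 t47.37 [ 0.6457 -0.0154  0.2974] F [-0.4  0.3 -0.2] op 0.0440
z0.089 t47.83 [ 0.6455 -0.0153  0.2794] F [-0.1 -0.3 -0.7] op 0.0438
z0.080 t48.18 [ 0.6455 -0.0153  0.2703] F [-0.4 -0.5 -1. ] op 0.0440
z0.070 t48.56 [ 0.6455 -0.0153  0.2603] F [ 0.1 -0.4 -0.2] op 0.0436
z0.061 t48.92 [ 0.6454 -0.0153  0.251 ] F [-0.3 -0.  -0.7] op 0.0441
True
rel t50.26 [ 0.6455 -0.0153  0.2513] F [ 0.6 -0.1 -0.2] op 0.0877
```

View pics/wC4.png

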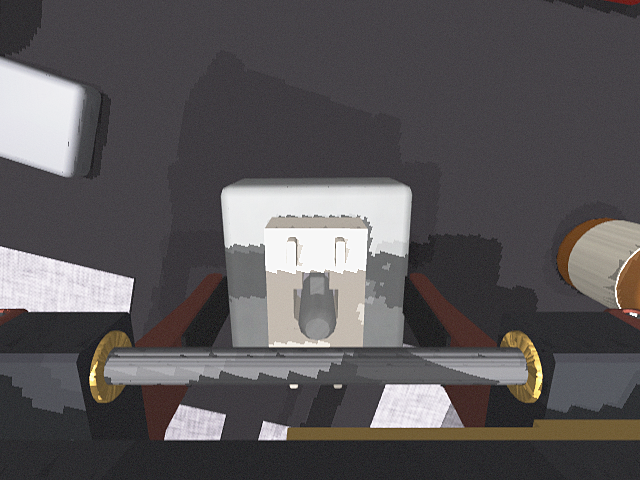

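View pics/v4.png

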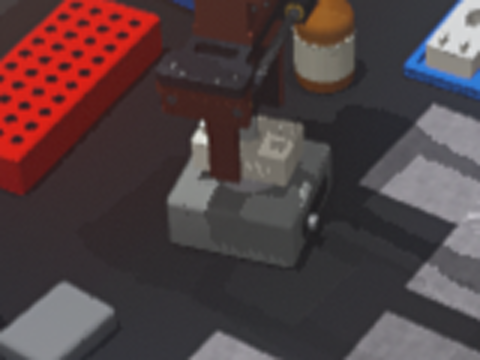

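C is seated. Gripping it high and lifting, then checking that it hangs level.

```bash
python3 - <<'E'
from h import *
r.grab(30); st('regrab'); line(*SH,.37,KEY,.1); r.wait(.1); st('off')
snap('wrist','wC5'); s=snap('side','sC5'); cv2.imwrite('pics/v5.png',cv2.resize(s['frame'][130:250,200:360,::-1],None,fx=3,fy=3,interpolation=cv2.INTER_CUBIC))
E
```

```text
regrab t51.55 [ 0.6455 -0.0153  0.261 ] F [-0.4  0.  -0.4] op 0.0437
off t52.89 [ 0.6455 -0.0153  0.3688] F [ 0.4  0.2 -0.5] op 0.0435
```

View pics/v5.png

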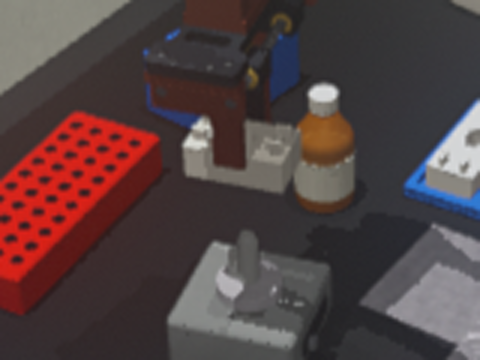

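View pics/wC5.png

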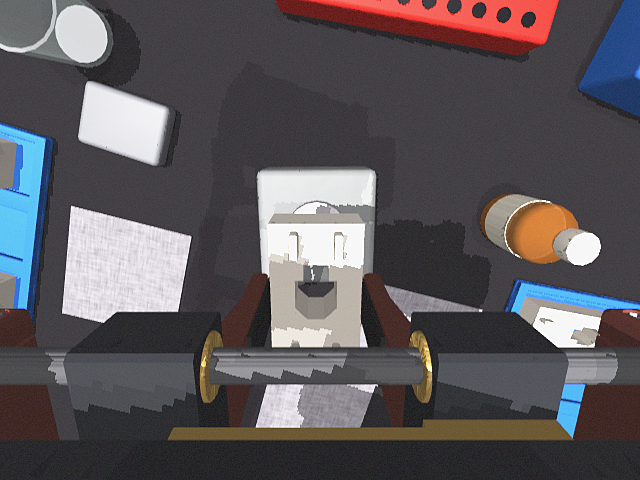

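Level and held. I check the right tray with the scene camera first, then lower.

```bash
python3 - <<'E'
from h import *
s=snap('scene','cC5'); a=rect(s,.36,.68,-.44,-.2,.032,.0008)
print(fitbar(s,.6079,-.3133,z=.032,thr=170,Ls=(120,))[0])
p,aa=pocket('R',.0325); go(*p,.30,aa+90); r.wait(.1); w=snap('wrist','wC6'); st()
b=rect(w,.36,.68,-.44,-.2,.032,.0008); cv2.imwrite('pics/r8.png',np.hstack([a,b]))
E
```

```text
{'x': np.float64(0.606880166082465), 'y': np.float64(-0.3098005164731477), 'ang': np.float64(93.83668293948342), 'L': 120, 'iou': np.float64(0.9620584988962473), 'raw': (124.17762756347656, 45.45758819580078)}
 t54.84 [ 0.5374 -0.3175  0.3002] F [-0.6 -0.1 -1.1] op 0.0437
```

View pics/r8.png

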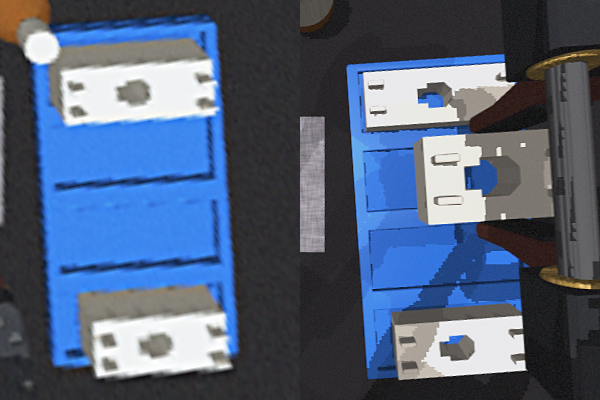

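```bash
python3 - <<'E'
from h import *
p,a=pocket('R',.0325)
line(*p,.24,a+90,.15); line(*p,.2155,a+90,.05); r.wait(.2); st('down'); snap('wrist','wC7')
r.let_go(); r.wait(.3); st('rel'); line(*p,.32,a+90,.15); go(.5,-.28,.40,0); r.wait(.15); w=snap('wrist','wC8')
b=rect(w,.36,.68,-.44,-.2,.032,.0008); s=snap('scene','cC8');c=rect(s,.36,.68,-.44,-.2,.032,.0008);cv2.imwrite('pics/r9.png',np.hstack([c,b])); st()
E
```

```text
down t56.23 [ 0.5371 -0.3181  0.216 ] F [ 0.9  0.4 -0.7] op 0.0439
rel t57.42 [ 0.537  -0.318   0.2155] F [0.2 0.2 0.2] op 0.0875
 t59.98 [ 0.5    -0.2801  0.3997] F [0.4 0.7 0.4] op 0.0879
```

View pics/r9.png

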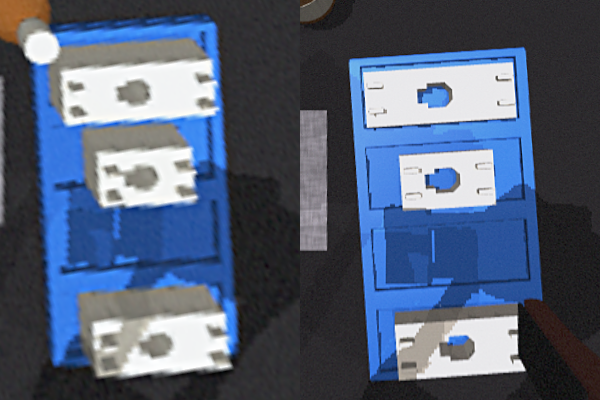

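View pics/cC8.png

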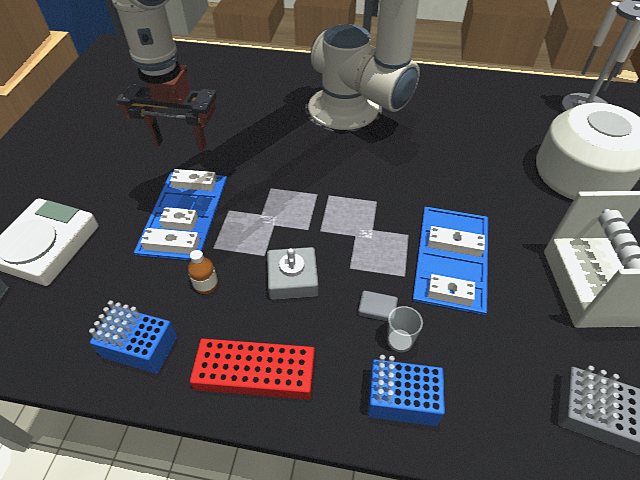

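C lies in the pocket at (448,180) in the rectified view, about 76 x 45 mm at the expected height, so it is flat. The rest is unchanged. One numeric check, then I hand in.

```bash
python3 - <<'E'
from h import *
w=load('wC8');b=load('wB7')
for n,s,t,k,L in [('A',w,'R',.1035,120),('C',w,'R',.0345,75),('B',b,'L',.1035,90)]:
    p,a=pocket(t,k);o=fitbar(s,*p,z=.032,Ls=(75,90,105,120),half=.08)[0];d=np.deg2rad(a);e=np.array([o['x'],o['y']])-p
    print(n,o['L'],round(o['iou'],3),'dx,dy mm',(1000*np.array([e@[np.cos(d),np.sin(d)],e@[-np.sin(d),np.cos(d)]])).round(1),'ang',round(o['ang']-90-a,1))
r.hand_in()
E
```

```text
A 120 0.99 dx,dy mm [-3.1  1.9] ang 0.0
C 75 0.969 dx,dy mm [-2.6  0.2] ang -0.5
B 90 0.989 dx,dy mm [-1.   0.1] ang -0.0
the job is handed in; nothing more can be done
```

All three loose arms were tried on the keyed shaft, longest first, and then put in the correct trays. I handed the job in at about 60 s of the allowed 210 s. No verdict is reported at hand-in.

| Arm | On the shaft | Now lies in | Offset from pocket centre (across / lengthwise) | Angle error |
|---|---|---|---|---|
| 120 mm, keyway in line | 1st | right tray (`tray_in`), farthest pocket | 3.1 / 1.9 mm | 0.0° |
| 90 mm, keyway across | 2nd | left tray (`tray_cross`), farthest pocket | 1.0 / 0.1 mm | 0.0° |
| 75 mm, keyway in line | 3rd | right tray (`tray_in`), next to the 120 mm arm | 2.6 / 0.2 mm | 0.5° |

- **Seating:** each arm went down to the flange with under 3 N on the wrist, was let go for 0.5 s, and showed the shaft through its bore and keyway in the pictures.
- **Last placing:** the fully opened fingers would have hit the neighbouring arm. I released the 75 mm arm about 9 mm above the pocket floor, and it came to rest flat.
- **Final checks:** the last picture shows the stored arms, bottle, timer, beaker and drive apparently where they started, and the gripper touching nothing. I did not measure the bystanders or the stored arms again at the end.
- **One check disagreed:** the automatic outline fit of the 120 mm arm failed once before the first grasp because the robot's shadow fell on it. I read its corners by hand, and they matched the earlier measurement within 0.3 mm.

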